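# Refit the sharpener's splined cutter head and hold it home

## Robot

A 7-joint arm with a two-finger parallel gripper is mounted at the origin on a cart in front of the work surface, level with it; the furniture and walls round the work are solid. World frame = base frame: x ahead of the robot, y to its left, z up, the work surface at z = 0. Lengths are in m, angles in rad, forces in N, time in s.
With the tool pointing down it reaches from about 0.4 to 0.85 m from the base axis. Payload 10.4 kg.
Tool frame: the origin (TCP) lies on the centre line of the jaws, within the pads' length; the fingertips stand 11 mm ahead of it and the grasp point (between the pads) lies 8 mm behind it (manip.finger_overhang is the distance from the TCP to the fingertips, in m); z points along the fingers, y is the line along which they close (so a half turn about z gives the same grasp; the last joint's range is limited). The gripper opens to 85 mm and grips with 20 to 120 N. Pads are 22 mm wide; open, the fingers measure 114 mm over their backs; the gripper's body (76 mm by 85 mm) begins 54 mm behind the grasp point. The pads swing forward as they close: fully open they stand 13 mm farther back than shut.
Start: joints at [-1.205, 0.332, -0.065, 1.46, 0.022, 1.35, -0.088], TCP at [0.237, 0.578, 0.242] pointing down, gripper open.
Joint ranges: [-2.6, 2.6], [-0.5, 2.12], [-1.47, 1.34], [0.16, 2.42], [-1.27, 4.41], [0.06, 2.06], [-2.6, 2.6]. Speed limits (rad/s): [2.22, 2.22, 2.79, 2.79, 3.14, 3.14, 3.14].

## Interface

Orientations are given as a unit quaternion [x, y, z, w].
In Python, from workcell import manip, imaging, workorder gives the robot as it stands.
- The arm moves only by the tool jog_arm, never from a script. Its argument "deltas" is a list of rows, each an object with "gripper": the opening, from 0 (shut) to 1 (fully open); "offset": the shift along the tool's x, y, z in m, a list of three; "rotation": the turn, a rotation vector about the tool's x, y, z in degrees, a list of three. In form: [{"gripper": gripper, "offset": [tx, ty, tz], "rotation": [ax, ay, az]}, ...]. A call has 1 to 20 rows; each row shifts and turns the commanded pose from where the row before left it, along the tool's axes as they then stand; what a row does not reach is not made up. A row lasts 1/10 s, in which the tool goes at most 50 mm and 8.59 degrees, less where a joint would pass 70% of its speed; a pose out of reach is approached as far as the arm can. A call with a gripper value outside its range is refused whole. The fingers move at their own pace and stop on an object; "newtons" is the grip in N (left out, the last holds). Time passes only in rows, so rows that do not move let the fingers close. It gives the time, the measured TCP pose, the force, the opening and the grip force at its end, in the units of the state.
- manip.get_obs(): the state, without advancing time (a new reading comes with each control period).
- imaging.camera(name): name is "scene" or "top" or "wrist"; returns the picture (400x640x3 uint8, blue, green, red); there is no depth.
- imaging.camera_model(name): a dict with "camera_matrix" (3x3 intrinsics, pixels), "world_to_cam" (4x4, takes a point from world to camera coordinates); the wrist camera has in their place "hand_eye" (4x4, takes a point from camera to tool coordinates, whose origin is the TCP and whose axes are the flange's). Camera axes: x right, y up, looking along -z (the intrinsics and any distortion apply to the point x, -y, -z); pixel columns grow to the right and rows downward; lengths in m; the calibration is good to about 2 mm. The wrist camera is an equidistant fisheye: a pixel r from the principal point sees the ray r / f radians off the axis. A picture is of the moment at which its call begins: read the wrist's pose just before it. camera_model takes no time and is no camera call.
- workorder.hand_in(): hands the job in; it is judged then, once.
The state is a dict: "clock": time; "joint_pos": joint angles; "joint_velocities": joint speeds; "tau": joint torques, N m; "position": TCP position; "ee_rot": TCP orientation; "ft_force": force on the tool from outside, world axes, zero at the start; "torque": the same for the moment, N m; "grip_width": opening from 0.0 (shut) to 1.0 (fully open); "grasp_force": force on a finger pad.
Only numpy, scipy, OpenCV 4.12 (cv2) and the standard library are available. Lean on these libraries where they do the work, as an engineer would, in place of code of your own. Each camera call takes 0.05 s, during which the arm holds its last target. There are 200 camera calls.

## Task

Refit the cutter head of the grey desk sharpener that stands on the display riser: take the red-gripped head by its grip, turn it until its four splines line up with the cross-shaped socket on top of the sharpener, slide it in and press it down against the spring seat until its flange is flush on the housing. Keep it pressed fully home and finish like that, still gripping it (let go and the spring lifts it). Do not tip the head over, and leave the other things on the riser where they are.

Things in the scene. Friction and masses are not known exactly. Their poses are not given: they have to be found in the camera images.
- cutter_mid (a point): Cutter head, loose, about 0.09 kg, standing upright, stem down. 85 mm tall; this point is on its axis half-way up (42.5 mm above its lower end). z up its axis; x and y point along its four splines, so a quarter turn looks the same. White lines on grip, grip top and flange mark the splines. From below: cross stem 28 mm, flange 4 mm, grip 53 mm.
- cutter: The same cutter head, origin at the lower end of its stem. Stem: cross of two 7 mm thick blades, 32 mm tip to tip, 28 mm long, its lowest 7 mm thinner (5 mm thick, 28 mm tip to tip) as lead-in. Flange: disc 42 mm across, from 28 to 32 mm up. Grip: plain red cylinder 28 mm across, from 32 to 85 mm up: hold it there, about 68 mm up; any finger direction does.
- socket_mouth (a point): Centre of the sharpener's socket in the plane of the housing's top, 196 mm above the counter; axes turn with the sharpener. Grey housing, fixed, 60 x 60 x 46 mm, white top plates, small drawer on its -x side. Socket: cross of two slots 10 mm wide, 35 mm end to end, along this x and y, marked by orange ticks. The head fits in any of four quarter turns, with about 5 degrees of play.
- seat (a joint): Spring seat at the bottom of the socket, orange; m, 0 at rest with its top 18 mm below the mouth, growing as it is pressed down. About 2.7 N starts it, about 7 N at 0.010, where the head's flange meets the housing's top and stops it. It springs back when let go.
- riser_top (a point): Middle of the top of the display riser's front arm. Fixed L-shaped white block 150 mm tall with a light wood top: front arm 75 mm along x, 275 mm along y, rear arm 165 x 150 mm behind it. Pen pots up to 130 mm tall stand right before it (pens reach higher), and left of it a fixed marker tower 0.8 m tall: its near corner lies 30 mm nearer in x and 264 mm to +y of this point, its right corner 50 mm farther in x and 136 mm to +y. Swing the arm round the tower.
- stapler: Bystander: blue desk stapler, 34 x 134 x 52 mm, rear of the riser, long axis y. Origin at the centre of its underside.
- eraser: Bystander: blue and white eraser, 23 x 58 x 13 mm. Origin at the centre of its underside.
- wedge: Bystander: small blue wedge pencil sharpener, 17 x 26 x 11 mm, at the left front of the riser. Origin at the centre of its underside.
- stamp: Bystander: wooden hand stamp, 26 x 54 x 72 mm. Origin at the centre of its underside.

How it is judged:
On the way:
1. the cutter head is lifted clear of the riser (height (world z) of cutter above 0.18 m and contact force between the fingers and cutter above 1 N), for 0.1 s.
At the end, for the whole second after the job is handed in: The gripper still grips the cutter head, at rest in the socket: lower end at least 25.5 mm below the mouth (28 is flush), within 4 mm of its axis, tilted under 0.1 rad, splines within 0.15 rad of the slots, spring seat held down by more than 7.5 mm (value of joint seat above 0.0075 m and z of cutter in the frame of socket_mouth below -0.0255 m and horizontal distance between cutter and socket_mouth below 0.004 m and angle between cutter's own z axis and vertical below 0.1 rad and (angle between the x axis of cutter and the x axis of socket_mouth, either way round below 0.15 rad or angle between the x axis of cutter and the y axis of socket_mouth, either way round below 0.15 rad) and contact force between the fingers and cutter above 2 N and linear speed of cutter below 0.02 m/s); the arm keeps its last pose, push and grip.
It fails at once if the cutter head is tipped over (angle between cutter's own z axis and vertical above 0.5 rad).
It fails at once if a bystander on the riser is moved by more than 25 mm (distance of any of stapler, eraser, wedge, stamp from where it was at the start of the episode above 0.025 m).
It also fails if it takes over 35 s, if anything falls off the work surface, if the arm or the gripper's body presses on something with over 40 N, if the wrist force passes 120 N, or if a joint passes its speed limit or range.

## Working session

There is one attempt and no reset: what is moved stays moved. The work goes in short steps, Python scripts to look and compute and a tool call to move; the robot and the scene stay as the last step left them, time stands still between calls to the robot, and variables do not carry over. Pictures are saved under pics/ and viewed, at most 10 in all, crops included, and the job is handed in when it is done.

Besides the shell and the picture viewer there is one more tool, called after "Call:" as name(argument=value, ...) on one line, values as JSON. jog_arm: Moves the arm, as the interface text tells. Its arguments: {"type":"object","properties":{"deltas":{"type":"array","items":{"type":"object","properties":{"gripper":{"type":"number"},"offset":{"type":"array","items":{"type":"number"}},"rotation":{"type":"array","items":{"type":"number"}}}}},"newtons":{"type":"number"}},"required":["deltas"]}

```bash
mkdir -p pics
cat > h.py <<'E'
import numpy as np,cv2
from workcell import manip,imaging,workorder
from scipy.spatial.transform import Rotation as R
def ray(name,u,v):
    m=imaging.camera_model(name);K=np.array(m["camera_matrix"]);T=np.array(m["world_to_cam"])
    d=np.linalg.inv(K)@[u,v,1];d=np.array([d[0],-d[1],-d[2]])
    return -T[:3,:3].T@T[:3,3],T[:3,:3].T@d
def onz(name,u,v,z):
    o,d=ray(name,u,v);return o+d*(z-o[2])/d[2]
E
python3 - <<'E'
from h import *
s=manip.get_obs()
for k,v in s.items(): print(k,np.round(v,4))
for n in("scene","top","wrist"):
    cv2.imwrite(f"pics/{n}0.png",imaging.camera(n)); m=imaging.camera_model(n); print(n,{k:(np.round(v,3).tolist() if not isinstance(v,str) else v) for k,v in m.items()})
E
```

```text
clock 0.0
joint_pos [-1.2046  0.3328 -0.0647  1.4609  0.0216  1.3499 -0.0885]
joint_velocities [ 0.0004  0.0001  0.0001 -0.0008 -0.0025 -0.002  -0.0007]
tau [-1.30000e-03 -6.25447e+01  4.80000e-02 -3.91606e+01  1.60000e-02
  9.90000e-03  0.00000e+00]
position [0.2368 0.578  0.2415]
ee_rot [ 1.932e-01  9.812e-01 -7.000e-04 -1.000e-04]
ft_force [-0.752   0.506   0.0457]
torque [ 0.0153 -0.0513  0.0397]
grasp_force 0.0
grip_width 0.9962
scene {'camera_matrix': [[511.223, 0.0, 320.697], [0.0, 511.223, 204.746], [0.0, 0.0, 1.0]], 'world_to_cam': [[0.643, -0.766, -0.012, -0.646], [0.455, 0.369, 0.811, -0.368], [-0.616, -0.527, 0.586, -0.705], [0.0, 0.0, 0.0, 1.0]]}
top {'camera_matrix': [[434.498, 0.0, 323.09], [0.0, 434.498, 202.185], [0.0, 0.0, 1.0]], 'world_to_cam': [[-0.008, -1.0, -0.016, -0.284], [0.981, -0.011, 0.194, -0.723], [-0.194, -0.014, 0.981, -0.943], [0.0, 0.0, 0.0, 1.0]]}
wrist {'camera_matrix': [[309.707, 0.0, 321.804], [0.0, 309.707, 194.174], [0.0, 0.0, 1.0]], 'hand_eye': [[-0.0, 0.962, 0.274, 0.069], [1.0, 0.0, 0.0, -0.0], [0.0, 0.274, -0.962, -0.133], [0.0, 0.0, 0.0, 1.0]]}
```

View pics/scene0.png

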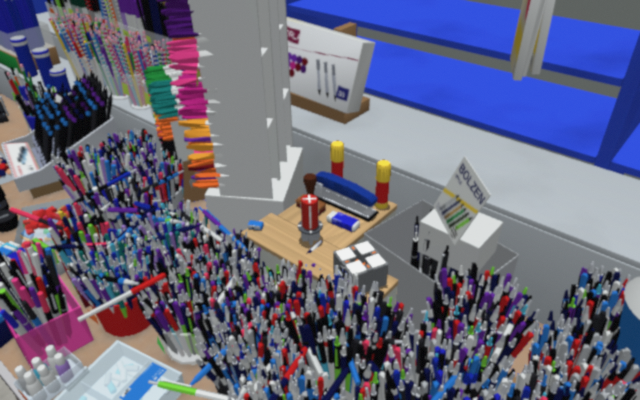

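View pics/top0.png

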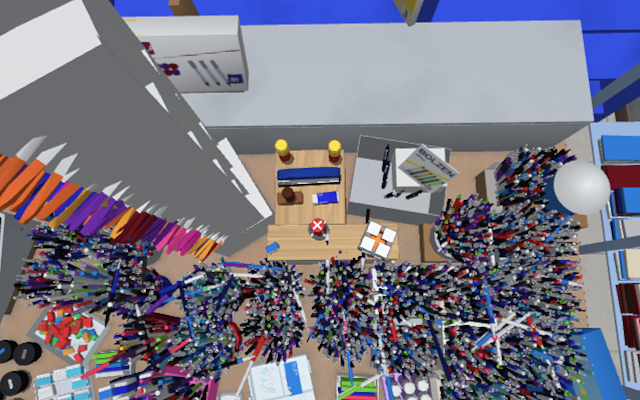

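Top view: cutter at about (318,227), sharpener at (378,239), stamp (290,195), eraser (325,198), wedge (273,247), tower to the left. Now measuring these.

Run:
```python
from h import *
t=cv2.imread("pics/top0.png");s=cv2.imread("pics/scene0.png")
c=np.hstack([cv2.resize(t[205:265,265:405],None,fx=4,fy=4,interpolation=2),])
d=cv2.resize(s[170:300,270:410],(560,320),interpolation=2)
cv2.imwrite("pics/c0.png",np.vstack([c,d]))
def blob(img,mask,roi):
    u0,v0,u1,v1=roi;m=np.zeros(mask.shape,np.uint8);m[v0:v1,u0:u1]=mask[v0:v1,u0:u1]
    n,l,st,ce=cv2.connectedComponentsWithStats(m);i=1+np.argmax(st[1:,4]);return ce[i],st[i],(l==i).astype(np.uint8)
h=cv2.cvtColor(t,cv2.COLOR_BGR2HSV)
red=(((h[...,0]<8)|(h[...,0]>172))&(h[...,1]>120)&(h[...,2]>60)).astype(np.uint8)
ce,st,_=blob(t,red,(300,212,340,245));print("red",ce,st,onz("top",*ce,.235))
wh=((h[...,1]<40)&(h[...,2]>190)).astype(np.uint8)
ora=((h[...,0]>5)&(h[...,0]<22)&(h[...,1]>130)&(h[...,2]>150)).astype(np.uint8)
u0,v0,u1,v1=355,215,402,262
m=np.zeros(wh.shape,np.uint8);m[v0:v1,u0:u1]=wh[v0:v1,u0:u1]
n,l,st,ce=cv2.connectedComponentsWithStats(m)
P=[]
for i in range(1,n):
    if st[i,4]>25: p=onz("top",*ce[i],.196);print(st[i,4],ce[i],p);P.append(p)
P=np.array(P);print("mean",P.mean(0))
print("orange",[ (np.round(onz("top",u,v,.196)[:2],4)) for v,u in zip(*np.nonzero(ora)) if u0<u<u1 and v0<v<v1][:6])
print("wedge etc", [onz("top",u,v,z)[:2].round(3) for u,v,z in[(273,247,.15),(290,197,.2),(325,198,.16),(268,226,.15),(397,259,.15),(268,259,.15)]])
```

```text
red [317.56716418 226.59701493] [310 218  15  18 134] [ 0.64016109 -0.28193647  0.235     ]
138 [373.53623188 228.05072464] [ 0.64158644 -0.39294392  0.196     ]
137 [388.62043796 234.54744526] [ 0.62823282 -0.42259232  0.196     ]
138 [367.15942029 243.08695652] [ 0.61158552 -0.37936978  0.196     ]
139 [382.44604317 249.66906475] [ 0.59824848 -0.40926779  0.196     ]
mean [ 0.61991332 -0.40104345  0.196     ]
orange [array([ 0.6415, -0.4099]), array([ 0.6415, -0.4119]), array([ 0.6395, -0.4098]), array([ 0.6315, -0.4035]), array([ 0.6315, -0.4055]), array([ 0.6297, -0.3795])]
wedge etc [array([ 0.61 , -0.186]), array([ 0.706, -0.225]), array([ 0.712, -0.296]), array([ 0.654, -0.175]), array([ 0.583, -0.444]), array([ 0.585, -0.176])]
```

View pics/c0.png

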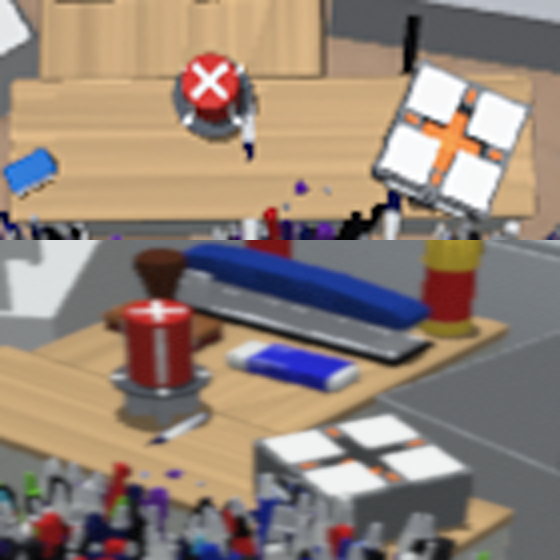

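View pics/wrist0.png

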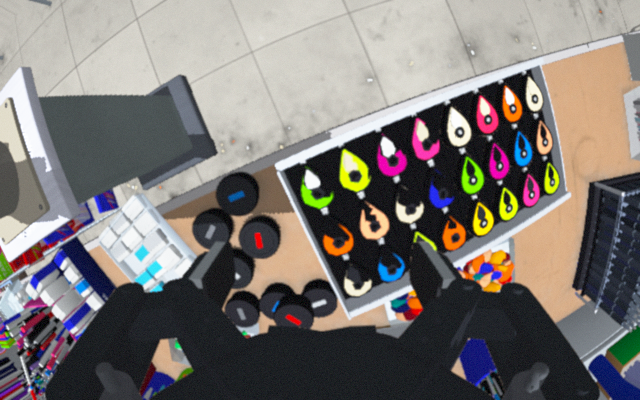

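The crops show white cross lines on the red grip at roughly 45° in the world, and the sharpener's slots at about -24° (mod 90). The wrist view only shows the start area. Next I raise the arm and swing it round the tower, keeping the tool orientation.

Call:
jog_arm(deltas=[{"gripper":1,"offset":[0,0,-0.04],"rotation":[0,0,0]},{"gripper":1,"offset":[0,0,-0.04],"rotation":[0,0,0]},{"gripper":1,"offset":[0,0,-0.04],"rotation":[0,0,0]},{"gripper":1,"offset":[0,0,-0.04],"rotation":[0,0,0]},{"gripper":1,"offset":[-0.0285,-0.0304,0],"rotation":[0,0,0]},{"gripper":1,"offset":[-0.0285,-0.0304,0],"rotation":[0,0,0]},{"gripper":1,"offset":[-0.0285,-0.0304,0],"rotation":[0,0,0]},{"gripper":1,"offset":[-0.0285,-0.0304,0],"rotation":[0,0,0]},{"gripper":1,"offset":[-0.0285,-0.0304,0],"rotation":[0,0,0]},{"gripper":1,"offset":[-0.0285,-0.0304,0],"rotation":[0,0,0]},{"gripper":1,"offset":[-0.0285,-0.0304,0],"rotation":[0,0,0]},{"gripper":1,"offset":[-0.0285,-0.0304,0],"rotation":[0,0,0]},{"gripper":1,"offset":[-0.0285,-0.0304,0],"rotation":[0,0,0]},{"gripper":1,"offset":[-0.0285,-0.0304,0],"rotation":[0,0,0]},{"gripper":1,"offset":[-0.0285,-0.0304,0],"rotation":[0,0,0]}])

```text
clock: 1.65
position: [0.4004, 0.1483, 0.4022]
ee_rot: [0.193, 0.981, 0.0, -0.0]
ft_force: [0.7, 0.3, 0.1]
grip_width: 0.997
grasp_force: 0.0
```

Call:
jog_arm(deltas=[{"gripper":1,"offset":[-0.0151,-0.0316,0],"rotation":[0,0,0]},{"gripper":1,"offset":[-0.0151,-0.0316,0],"rotation":[0,0,0]},{"gripper":1,"offset":[-0.0151,-0.0316,0],"rotation":[0,0,0]},{"gripper":1,"offset":[-0.0151,-0.0316,0],"rotation":[0,0,0]},{"gripper":1,"offset":[-0.0151,-0.0316,0],"rotation":[0,0,0]},{"gripper":1,"offset":[-0.0151,-0.0316,0],"rotation":[0,0,0]},{"gripper":1,"offset":[-0.0151,-0.0316,0],"rotation":[0,0,0]},{"gripper":1,"offset":[-0.0151,-0.0316,0],"rotation":[0,0,0]},{"gripper":1,"offset":[-0.0151,-0.0316,0],"rotation":[0,0,0]},{"gripper":1,"offset":[-0.0151,-0.0316,0],"rotation":[0,0,0]},{"gripper":1,"offset":[-0.039,0.0013,0],"rotation":[0,0,0]},{"gripper":1,"offset":[-0.039,0.0013,0],"rotation":[0,0,0]},{"gripper":1,"offset":[-0.039,0.0013,0],"rotation":[0,0,0]},{"gripper":1,"offset":[-0.039,0.0013,0],"rotation":[0,0,0]},{"gripper":1,"offset":[-0.039,0.0013,0],"rotation":[0,0,0]},{"gripper":1,"offset":[-0.039,0.0013,0],"rotation":[0,0,0]},{"gripper":1,"offset":[0,0,0.03],"rotation":[0,0,0]},{"gripper":1,"offset":[0,0,0],"rotation":[0,0,0]}])

```text
clock: 3.45
position: [0.6372, -0.2806, 0.3674]
ee_rot: [0.194, 0.981, 0.0, -0.004]
ft_force: [-0.1, 0.4, -0.1]
grip_width: 1.001
grasp_force: 0.0
```

```bash
cat >> h.py <<'E'
def wray(u,v,s):
    m=imaging.camera_model("wrist");K=np.array(m["camera_matrix"]);H=np.array(m["hand_eye"])
    dx,dy=u-K[0,2],v-K[1,2];r=np.hypot(dx,dy);th=r/K[0,0]
    d=np.array([np.sin(th)*dx/max(r,1e-9),-np.sin(th)*dy/max(r,1e-9),-np.cos(th)])
    Rt=R.from_quat(s["ee_rot"]).as_matrix()
    return np.array(s["position"])+Rt@H[:3,3],Rt@H[:3,:3]@d
def wonz(u,v,s,z):
    o,d=wray(u,v,s);return o+d*(z-o[2])/d[2]
E
python3 - <<'E'
from h import *
s=manip.get_obs();print(s["position"],s["ee_rot"],np.round(s["joint_pos"],3))
im=imaging.camera("wrist");cv2.imwrite("pics/w1.png",im)
import json;json.dump({k:np.array(v).tolist() for k,v in s.items()},open("s1.json","w"))
E
```

```text
[ 0.63717404 -0.28058674  0.36736356] [ 1.94007565e-01  9.80993065e-01  2.08821268e-04 -3.69158105e-03] [-0.157  0.614  0.948  1.033 -0.489  1.708  1.804]
```

View pics/w1.png

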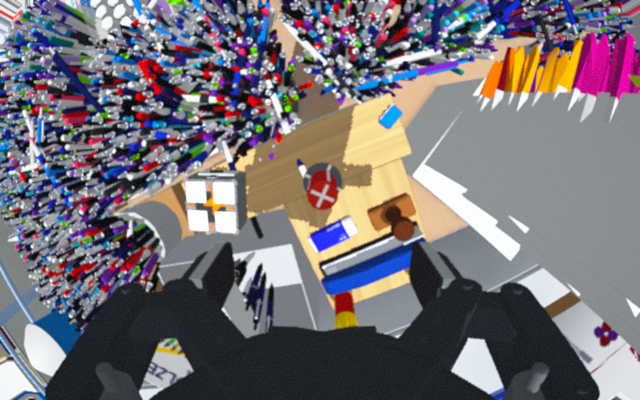

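Wrist view: cutter top at about (322,192) with the white X, sharpener at (213,205) with white plates and an orange cross. I'll measure both.

```bash
cat >> h.py <<'E'
def cross(img,mask,c,s,z,rmax):
    # spoke angle (mod 90) of mask pixels around their world centre
    vs,us=np.nonzero(mask);P=np.array([wonz(u,v,s,z)[:2] for u,v in zip(us,vs)])
    d=P-c;r=np.hypot(*d.T);k=(r<rmax)&(r>.003);a=np.arctan2(d[k,1],d[k,0])
    return np.degrees(np.angle(np.sum(r[k]*np.exp(4j*a)))/4),k.sum()
def cc(m,roi,amin):
    u0,v0,u1,v1=roi;q=np.zeros(m.shape,np.uint8);q[v0:v1,u0:u1]=m[v0:v1,u0:u1]
    n,l,st,ce=cv2.connectedComponentsWithStats(q);return [(st[i,4],ce[i],l==i) for i in range(1,n) if st[i,4]>=amin]
E
python3 - <<'E'
from h import *;import json
s=json.load(open("s1.json"));im=cv2.imread("pics/w1.png");h=cv2.cvtColor(im,cv2.COLOR_BGR2HSV)
wh=((h[...,1]<60)&(h[...,2]>170)).astype(np.uint8)
P=[]
for a,c,_ in cc(wh,(175,165,250,245),100): p=wonz(*c,s,.196);print(a,c.round(1),p.round(4));P.append(p[:2])
P=np.array(P);m=P.mean(0);d=P-m;a=np.arctan2(d[:,1],d[:,0]);print("socket",m,np.degrees(np.angle(-np.exp(4j*a).sum())/4))
red=(((h[...,0]<8)|(h[...,0]>172))&(h[...,1]>120)&(h[...,2]>60)).astype(np.uint8)
a,c,M=max(cc(red,(295,160,350,220),20),key=lambda t:t[0]);hull=cv2.convexHull(np.argwhere(M)[:,::-1].astype(np.int32))
hm=np.zeros(red.shape,np.uint8);cv2.fillConvexPoly(hm,hull,1)
x=hm&((h[...,1]<130)&(h[...,2]>140)).astype(np.uint8)
(u,v)=np.argwhere(x).mean(0)[::-1];print("red",a,c,"white",x.sum(),u,v,wonz(u,v,s,.235))
cw=wonz(u,v,s,.235)[:2];print("ang",cross(im,x,cw,s,.235,.014))
v0,u0=160,295
cv2.imwrite("pics/w1c.png",cv2.resize(np.hstack([im[160:225,290:355],cv2.cvtColor(x*255,cv2.COLOR_GRAY2BGR)[160:225,290:355]]),None,fx=6,fy=6,interpolation=0))
E
```

```text
108 [215.2 173.8] [ 0.589  -0.3816  0.196 ]
2119 [211.2 205.8] [ 0.6185 -0.4022  0.196 ]
socket [ 0.60376782 -0.3919165 ] 10.061758800892507
red 691 [321.8813314  188.96671491] white 262 322.87404580152673 192.91603053435114 [ 0.64118645 -0.28155411  0.235     ]
ang (np.float64(44.37913223741047), np.int64(202))
```

View pics/w1c.png

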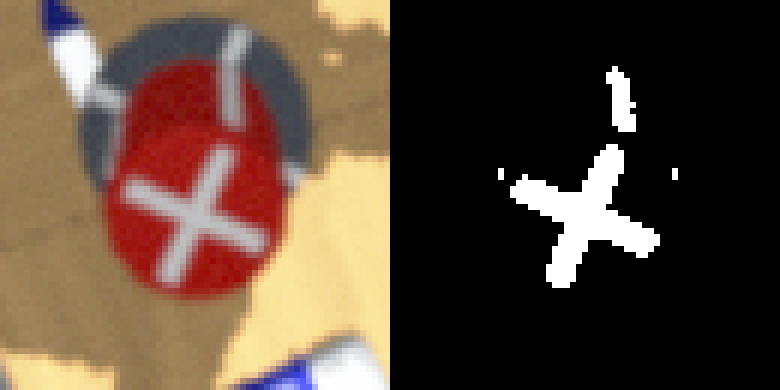

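The X on the grip top is clean, but the side stripe pollutes the mask, so I'll keep only the main blob. The sharpener mask needs splitting too.

```bash
cat >> h.py <<'E'
def cutter(im,s,roi,z):
    h=cv2.cvtColor(im,cv2.COLOR_BGR2HSV)
    red=(((h[...,0]<8)|(h[...,0]>172))&(h[...,1]>120)&(h[...,2]>60)).astype(np.uint8)
    a,c,M=max(cc(red,roi,20),key=lambda t:t[0]);hm=np.zeros(red.shape,np.uint8)
    cv2.fillConvexPoly(hm,cv2.convexHull(np.argwhere(M)[:,::-1].astype(np.int32)),1)
    x=hm&((h[...,1]<130)&(h[...,2]>140)).astype(np.uint8)
    a,c,M=max(cc(x,roi,5),key=lambda t:t[0]);w=wonz(*c,s,z)[:2];return c,w,cross(im,M,w,s,z,.016)
def socket(im,s,roi,z=.196):
    h=cv2.cvtColor(im,cv2.COLOR_BGR2HSV);b=((h[...,1]<40)&(h[...,2]>225)).astype(np.uint8)
    b=cv2.erode(b,np.ones((3,3),np.uint8))
    L=sorted(cc(b,roi,40),key=lambda t:-t[0])[:4];P=np.array([wonz(*c,s,z)[:2] for _,c,_ in L])
    m=P.mean(0);d=P-m;return [t[0] for t in L],P.round(4).tolist(),m,np.degrees(np.angle(-np.exp(4j*np.arctan2(d[:,1],d[:,0])).sum())/4)
E
python3 - <<'E'
from h import *;import json
s=json.load(open("s1.json"));im=cv2.imread("pics/w1.png")
print(cutter(im,s,(295,160,350,220),.235));print(socket(im,s,(180,165,250,245)))
E
```

```text
(array([322.06278027, 195.58295964]), array([ 0.64318764, -0.28315726]), (np.float64(44.01200190605075), np.int64(188)))
([np.int32(370), np.int32(347), np.int32(341), np.int32(312)], [[0.6106, -0.3819], [0.6406, -0.3958], [0.5973, -0.412], [0.6271, -0.4255]], array([ 0.61890641, -0.40379277]), np.float64(-24.37376227607382))
```

Call:
jog_arm(newtons=60, deltas=[{"gripper":1,"offset":[-0.0065,0,0.0],"rotation":[0,-0.42,0]},{"gripper":1,"offset":[0,0,0.035],"rotation":[0,0,0]},{"gripper":1,"offset":[0,0,0.035],"rotation":[0,0,0]},{"gripper":1,"offset":[0,0,0.035],"rotation":[0,0,0]},{"gripper":1,"offset":[0,0,0.03],"rotation":[0,0,0]},{"gripper":1,"offset":[0,0,0.02],"rotation":[0,0,0]},{"gripper":1,"offset":[0,0,0.002],"rotation":[0,0,0]},{"gripper":1,"offset":[0,0,0],"rotation":[0,0,0]}])

```text
clock: 4.3
position: [0.6447, -0.2826, 0.2171]
ee_rot: [0.193, 0.981, -0.0, 0.004]
ft_force: [-0.6, -0.1, 0.3]
grip_width: 1.004
grasp_force: 0.0
```

Run:
```python
from h import *
s=manip.get_obs();print(s["position"],s["ee_rot"],np.round(s["joint_pos"],3))
im=imaging.camera("wrist");cv2.imwrite("pics/w2.png",im)
print(cutter(im,s,(250,130,400,300),.235))
```

```text
[ 0.64472184 -0.28256508  0.21709209] [ 1.93120399e-01  9.81165728e-01 -9.92447667e-05  4.27956907e-03] [-0.211  0.662  0.913  1.301 -0.518  1.411  1.853]
(array([319.38926174, 274.5409396 ]), array([ 0.64327835, -0.28327677]), (np.float64(44.40309453183252), np.int64(611)))
```

Call:
jog_arm(deltas=[{"gripper":1,"offset":[0.0013,0,0.0],"rotation":[0,0.4,0]},{"gripper":1,"offset":[0,0,0],"rotation":[0,0,0]}])

```text
clock: 4.55
position: [0.6435, -0.2828, 0.2167]
ee_rot: [0.193, 0.981, 0.0, 0.001]
ft_force: [-0.4, -0.5, -0.6]
grip_width: 1.001
grasp_force: 0.0
```

Needs 7 mm lower, then close.

Call:
jog_arm(newtons=60, deltas=[{"gripper":1,"offset":[0,0,0.007],"rotation":[0,0,0]},{"gripper":1,"offset":[0,0,0],"rotation":[0,0,0]},{"gripper":0.2,"offset":[0,0,0],"rotation":[0,0,0]},{"gripper":0,"offset":[0,0,0],"rotation":[0,0,0]},{"gripper":0,"offset":[0,0,0],"rotation":[0,0,0]},{"gripper":0,"offset":[0,0,0],"rotation":[0,0,0]},{"gripper":0,"offset":[0,0,0],"rotation":[0,0,0]},{"gripper":0,"offset":[0,0,0],"rotation":[0,0,0]},{"gripper":0,"offset":[0,0,0],"rotation":[0,0,0]},{"gripper":0,"offset":[0,0,0],"rotation":[0,0,0]}])

```text
clock: 5.55
position: [0.6432, -0.2826, 0.2085]
ee_rot: [0.193, 0.981, 0.0, 0.0]
ft_force: [-0.8, -0.7, 3.0]
grip_width: 0.311
grasp_force: 58.9
```

Call:
jog_arm(deltas=[{"gripper":0,"offset":[0,0,-0.03],"rotation":[0,0,0]},{"gripper":0,"offset":[0,0,-0.03],"rotation":[0,0,0]},{"gripper":0,"offset":[0,0,-0.025],"rotation":[0,0,0]},{"gripper":0,"offset":[-0.0047,-0.0243,0],"rotation":[0,0,0]},{"gripper":0,"offset":[-0.0047,-0.0243,0],"rotation":[0,0,0]},{"gripper":0,"offset":[-0.0047,-0.0243,0],"rotation":[0,0,0]},{"gripper":0,"offset":[-0.0047,-0.0243,0],"rotation":[0,0,0]},{"gripper":0,"offset":[-0.0047,-0.0243,0],"rotation":[0,0,0]},{"gripper":0,"offset":[0,0,0],"rotation":[0,0,-5.4]},{"gripper":0,"offset":[0,0,0],"rotation":[0,0,-5.4]},{"gripper":0,"offset":[0,0,0],"rotation":[0,0,-5.4]},{"gripper":0,"offset":[0,0,0],"rotation":[0,0,-5.4]},{"gripper":0,"offset":[0,0,0],"rotation":[0,0,0]},{"gripper":0,"offset":[0,0,0],"rotation":[0,0,0]}])

```text
clock: 6.95
position: [0.6187, -0.4037, 0.2929]
ee_rot: [0.007, 1.0, 0.001, -0.0]
ft_force: [0.0, -0.5, -1.0]
grip_width: 0.314
grasp_force: 59.1
```

Run:
```python
from h import *
s=manip.get_obs();print(s["position"],s["ee_rot"],np.round(s["joint_pos"],3))
im=imaging.camera("wrist");cv2.imwrite("pics/w3.png",im)
print(cutter(im,s,(250,130,400,330),s["position"][2]+.0265))
cv2.imwrite("pics/w3c.png",cv2.resize(im[130:330,220:420],None,fx=3,fy=3))
m=R.from_quat(s["ee_rot"]).as_matrix();print(m.round(4))
```

```text
[ 0.61874688 -0.40372789  0.2929094 ] [ 7.47868635e-03  9.99971897e-01  5.07862920e-04 -1.30605604e-04] [ 0.083  0.696  0.839  1.036 -0.498  1.595  2.334]
(array([321.95561036, 287.86189889]), array([ 0.61900118, -0.40389617]), (np.float64(-24.31313603154834), np.int64(672)))
[[-9.999e-01  1.500e-02 -3.000e-04]
 [ 1.500e-02  9.999e-01  1.000e-03]
 [ 3.000e-04  1.000e-03 -1.000e+00]]
```

View pics/w3c.png

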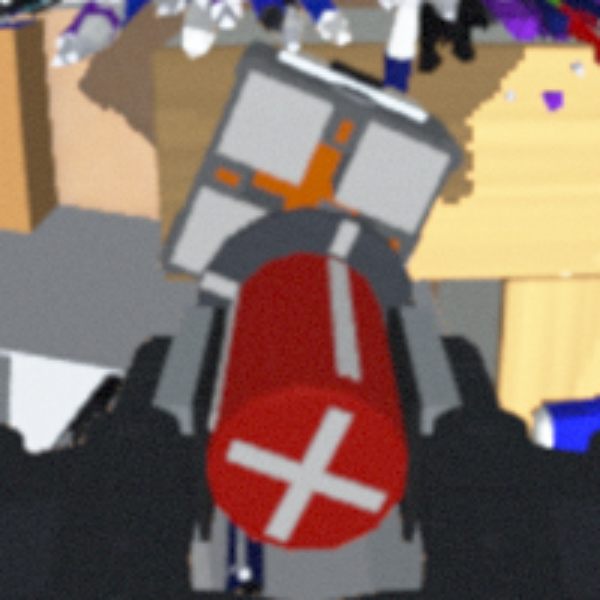

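The crop shows the X aligned with the slots. Ticks are visible near (335,173), (296,189) and (352,212) in full image coordinates. I'll use the opposite pair for the socket centre.

Run:
```python
from h import *
s=manip.get_obs();im=cv2.imread("pics/w3.png");h=cv2.cvtColor(im,cv2.COLOR_BGR2HSV)
o=((h[...,0]>4)&(h[...,0]<20)&(h[...,1]>170)&(h[...,2]>120)).astype(np.uint8)
for a,c,_ in cc(o,(285,160,365,220),6): print(a,c.round(1),wonz(*c,s,.196).round(4),wonz(*c,s,.178).round(4))
b=((h[...,1]<40)&(h[...,2]>170)).astype(np.uint8)
for a,c,M in cc(cv2.erode(b,np.ones((2,2),np.uint8)),(270,145,380,225),100):
    q=cv2.minAreaRect(np.argwhere(M)[:,::-1].astype(np.float32));print(a,c.round(1),wonz(*c,s,.196).round(4),np.round([wonz(*p,s,.196)[:2] for p in cv2.boxPoints(q)],4).tolist())
```

```text
20 [334.2 173.6] [ 0.5987 -0.3942  0.196 ] [ 0.6026 -0.3935  0.178 ]
253 [321.7 190.2] [ 0.6116 -0.4039  0.196 ] [ 0.6165 -0.4039  0.178 ]
20 [295.2 188.7] [ 0.6101 -0.4242  0.196 ] [ 0.6149 -0.4258  0.178 ]
135 [335.7 157.3] [ 0.5863 -0.393   0.196 ] [[0.5799, -0.4096], [0.5757, -0.4074], [0.5936, -0.3729], [0.5979, -0.375]]
760 [311.6 172.6] [ 0.5977 -0.4113  0.196 ] [[0.6033, -0.4252], [0.5839, -0.4166], [0.5924, -0.3973], [0.6122, -0.4056]]
728 [350.6 189.2] [ 0.6112 -0.3816  0.196 ] [[0.6165, -0.3954], [0.5971, -0.3869], [0.606, -0.3676], [0.6259, -0.3758]]
325 [290.2 205.9] [ 0.624  -0.4287  0.196 ] [[0.6329, -0.4385], [0.6137, -0.43], [0.6199, -0.4161], [0.6393, -0.4241]]
```

Call:
jog_arm(deltas=[{"gripper":0,"offset":[-0.0005,0.0005,0.01],"rotation":[0,0,0]},{"gripper":0,"offset":[0,0,0.015],"rotation":[0,0,0]},{"gripper":0,"offset":[0,0,0.008],"rotation":[0,0,0]},{"gripper":0,"offset":[0,0,0.004],"rotation":[0,0,0]},{"gripper":0,"offset":[0,0,0.004],"rotation":[0,0,0]},{"gripper":0,"offset":[0,0,0.003],"rotation":[0,0,0]},{"gripper":0,"offset":[0,0,0],"rotation":[0,0,0]}])

```text
clock: 7.7
position: [0.6192, -0.4033, 0.249]
ee_rot: [0.006, 1.0, 0.0, -0.0]
ft_force: [0.6, 0.1, -1.0]
grip_width: 0.314
grasp_force: 59.1
```

Call:
jog_arm(deltas=[{"gripper":0,"offset":[0,0,0.003],"rotation":[0,0,0]},{"gripper":0,"offset":[0,0,0.003],"rotation":[0,0,0]},{"gripper":0,"offset":[0,0,0.003],"rotation":[0,0,0]},{"gripper":0,"offset":[0,0,0],"rotation":[0,0,0]}])

```text
clock: 8.1
position: [0.6192, -0.4032, 0.2396]
ee_rot: [0.006, 1.0, 0.0, -0.0]
ft_force: [0.3, -0.9, -1.0]
grip_width: 0.312
grasp_force: 59.1
```

In with no contact force. Pressing on to the seat and the flange, flush at TCP z≈0.2265.

Call:
jog_arm(deltas=[{"gripper":0,"offset":[0,0,0.003],"rotation":[0,0,0]},{"gripper":0,"offset":[0,0,0.003],"rotation":[0,0,0]},{"gripper":0,"offset":[0,0,0.003],"rotation":[0,0,0]},{"gripper":0,"offset":[0,0,0.002],"rotation":[0,0,0]},{"gripper":0,"offset":[0,0,0],"rotation":[0,0,0]},{"gripper":0,"offset":[0,0,0],"rotation":[0,0,0]}])

```text
clock: 8.7
position: [0.6194, -0.4035, 0.2296]
ee_rot: [0.006, 1.0, 0.0, 0.0]
ft_force: [-0.1, -0.6, 4.3]
grip_width: 0.31
grasp_force: 59.1
```

Call:
jog_arm(newtons=90, deltas=[{"gripper":0,"offset":[0,0,0.001],"rotation":[0,0,0]},{"gripper":0,"offset":[0,0,0.001],"rotation":[0,0,0]},{"gripper":0,"offset":[0,0,0.001],"rotation":[0,0,0]},{"gripper":0,"offset":[0,0,0.001],"rotation":[0,0,0]},{"gripper":0,"offset":[0,0,0],"rotation":[0,0,0]},{"gripper":0,"offset":[0,0,0],"rotation":[0,0,0]},{"gripper":0,"offset":[0,0,0],"rotation":[0,0,0]}])

```text
clock: 9.4
position: [0.6195, -0.4035, 0.2266]
ee_rot: [0.006, 1.0, -0.0, 0.001]
ft_force: [-1.2, 1.0, 11.6]
grip_width: 0.309
grasp_force: 88.5
```

The force jumped past the spring's 7 N at the expected height, so the flange is on the housing. Checking with one look.

Run:
```python
from h import *
s=manip.get_obs();print(s["position"],s["ft_force"])
im=imaging.camera("wrist");print(cutter(im,s,(250,130,400,330),s["position"][2]+.0265))
b=imaging.camera("scene")
cv2.imwrite("pics/f.png",np.hstack([cv2.resize(im[130:330,220:420],(400,400)),cv2.resize(b[190:310,300:420],(400,400))]))
```

```text
[ 0.61945431 -0.4034975   0.22661504] [-1.22083026  0.99250403 11.59970481]
(array([321.95812808, 287.97044335]), array([ 0.61972034, -0.40363722]), (np.float64(-24.18519173460113), np.int64(670)))
```

View pics/f.png

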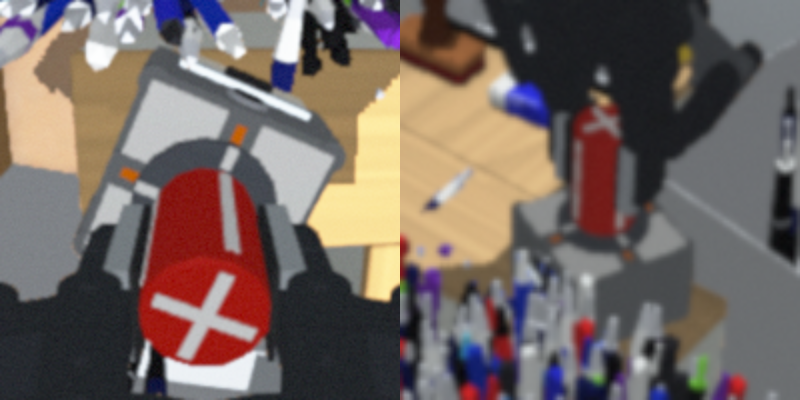

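Both views show the flange flush on the plates and the spline lines meeting the orange ticks. Handing in.

```bash
python3 -c "
from h import *
print(workorder.hand_in())"
```

```text
the job is handed in; nothing more can be done
None
```

The cutter head is in the sharpener's socket with its flange flush, still gripped and held down at about 12 N. I handed the job in at about 9.5 s; the hand-in call returned no verdict.

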